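# Squeeze-test three bottle stoppers and seal a bottle with the softest

### The arm

A 7-joint arm with a two-finger parallel gripper is mounted at the origin on the work surface. World frame = base frame: x ahead of the robot, y to its left, z up, the work surface at z = 0. Lengths are in m, angles in rad, forces in N, time in s.
With the tool pointing down it reaches from about 0.4 to 0.85 m from the base axis. Payload 4.5 kg.
Tool frame: the origin (TCP) lies on the centre line of the jaws, within the pads' length; the fingertips stand 17 mm ahead of it and the grasp point (between the pads) lies 2 mm behind it; z points along the fingers, y is the direction in which the jaws open and shut (so a half turn about z gives the same grasp; the last joint's range is limited). The gripper opens to 88 mm and grips with 3 to 60 N. Pads are 18 mm wide; open, the fingers measure 123 mm over their backs; the gripper's body (75 mm by 187 mm) begins 45 mm behind the grasp point.
Start: joints at [1.313, 0.689, -0.195, 1.565, 0.157, 0.902, -0.215], TCP at [0.18, -0.599, 0.221] pointing down, gripper open.
Joint ranges: [-3.01, 3.01], [-0.46, 2.08], [-1.47, 1.51], [0.13, 2.56], [-1, 4.14], [0.04, 2.09], [-2.66, 2.66]. Speed limits (rad/s): [2.57, 2.57, 3.14, 3.14, 3.14, 3.14, 3.14].

### API

Orientations are given as a unit quaternion [x, y, z, w].
In Python, from rig import bot gives the robot as it stands. Calls block until the motion is done:
- bot.move_ptp(position, orientation): joint-space move of the TCP to a pose.
- bot.servo_line(position, attitude=None, velocity=0.15): straight line of the TCP; attitude=None keeps the orientation; velocity is the mean speed in m/s.
- bot.set_joints(angles): joint-space move.
- bot.let_go() and bot.close(strength=None): open the fingers fully, or close them until they stop; strength is the grip in N (None keeps the last).
- bot.wait(seconds).
- bot.ik(position, orientation): joint angles nearest the present ones, or None.
- bot.snapshot(name): name is "scene" or "top"; returns a dict with "img" (400x640x3 uint8, red, green, blue), "vertical_fov" (degrees; the focal length in pixels is half the picture's height over the tangent of half this angle, whatever the lens; pixels are square), "cx", "cy" (the principal point, pixels), "origin" and "orientation" of the camera in the world. Camera axes: x right, y up, looking along -z (the intrinsics and any distortion apply to the point x, -y, -z); pixel columns grow to the right and rows downward; lengths in m; the calibration is good to about 2 mm. A picture is of the moment at which its call begins. There is no depth.
A pose or a line that the arm cannot do raises bot.MotionError and nothing moves.
- bot.close_job(): hands the job in, once; it reports no verdict.
Readings, each from a call of its own:
- bot.current_time(): time.
- bot.current_joint_positions(): joint angles.
- bot.current_joint_velocities(): joint speeds.
- bot.current_joint_efforts(): joint torques, N m.
- bot.current_tcp_pos(): TCP position.
- bot.current_orientation(): TCP orientation.
- bot.current_contact_force(): force on the tool from outside, world axes, zero at the start.
- bot.current_moment(): the same for the moment, N m.
- bot.current_gripper_width(): opening from 0.0 (shut) to 1.0 (fully open).
Only numpy, scipy, OpenCV 4.12 (cv2) and the standard library are available. Lean on these libraries where they do the work, as an engineer would, in place of code of your own. Each camera call takes 0.05 s, during which the arm holds its last target.

### The job

Test the three look-alike stoppers where they stand in the rack, from your left to your right: press each rubber cap down about 5 mm, hold it there a moment and feel how hard it pushes back, but never press a cap 7.5 mm or more. Then plug the amber bottle with the softest one, fully home and upright, put the stiffest in the steel tray, and leave the middling one seated in the rack. Leave the jar, beaker and timer where they are.

Things in the scene. Friction and masses are not known exactly. Their poses are not given: they have to be found in the camera images.
- stopper_a: White plastic stopper, 70 mm tall, 70 g, one of three look-alikes. Origin: centre of its underside, z up its axis. Tapered plug 0-22 mm (20 to 25 mm diameter), flange 22-28 mm (38 diameter), round grip 28-58 mm (32 diameter, grasp here), black springy rubber cap 58-70 mm (25 diameter, flat). Starts in any of the rack's holes, flange on the rack (origin 22 mm below its top). Soft, medium or stiff: cannot be seen.
- stopper_a_head (a point): Point on the axis of stopper_a, 58 mm above its origin: top face of the white grip, under the cap (free cap top is 12 mm above it).
- cap_a (a joint): How far the cap of stopper_a is pressed in, m: 0 free, stops dead at 0.010; 0.0075 spoils it. Springs back. Resistance rises evenly with depth: at 5 mm the three push back with about 2.5, 6 and 13 N (nothing at first touch); which is which must be felt.
- stopper_b: White plastic stopper, 70 mm tall, 70 g, one of three look-alikes. Origin: centre of its underside, z up its axis. Tapered plug 0-22 mm (20 to 25 mm diameter), flange 22-28 mm (38 diameter), round grip 28-58 mm (32 diameter, grasp here), black springy rubber cap 58-70 mm (25 diameter, flat). Starts in any of the rack's holes, flange on the rack (origin 22 mm below its top). Soft, medium or stiff: cannot be seen.
- stopper_b_head (a point): Point on the axis of stopper_b, 58 mm above its origin: top face of the white grip, under the cap (free cap top is 12 mm above it).
- cap_b (a joint): How far the cap of stopper_b is pressed in, m: 0 free, stops dead at 0.010; 0.0075 spoils it. Springs back. Resistance rises evenly with depth: at 5 mm the three push back with about 2.5, 6 and 13 N (nothing at first touch); which is which must be felt.
- stopper_c: White plastic stopper, 70 mm tall, 70 g, one of three look-alikes. Origin: centre of its underside, z up its axis. Tapered plug 0-22 mm (20 to 25 mm diameter), flange 22-28 mm (38 diameter), round grip 28-58 mm (32 diameter, grasp here), black springy rubber cap 58-70 mm (25 diameter, flat). Starts in any of the rack's holes, flange on the rack (origin 22 mm below its top). Soft, medium or stiff: cannot be seen.
- stopper_c_head (a point): Point on the axis of stopper_c, 58 mm above its origin: top face of the white grip, under the cap (free cap top is 12 mm above it).
- cap_c (a joint): How far the cap of stopper_c is pressed in, m: 0 free, stops dead at 0.010; 0.0075 spoils it. Springs back. Resistance rises evenly with depth: at 5 mm the three push back with about 2.5, 6 and 13 N (nothing at first touch); which is which must be felt.
- rack: Blue plastic rack fixed to the bench, 62 x 210 x 30 mm, three through holes (28 mm) in a row along its y axis, 70 mm apart. Origin: centre of the underside; y points to the robot's left, more or less.
- rack_left (a point): Centre of the mouth of the rack's left hole (left as seen from the robot, +y), at the rack's top face.
- rack_middle (a point): Centre of the mouth of the rack's middle hole.
- rack_right (a point): Centre of the mouth of the rack's right hole (-y).
- bottle: Amber glass bottle, loose, standing, 0.9 kg, 72 mm diameter, 80 mm tall, neck 44 mm outside and 28 mm bore, bore clear for more than the plug's 22 mm. Origin: centre of the underside.
- bottle_rim (a point): Centre of the bottle's mouth at the rim, 80 mm above the bench. A stopper fully home rests its flange on the rim: its origin is then 22 mm below this point.
- tray: Open steel tray fixed to the bench, 120 (x) x 140 (y) x 25 mm, wall 3 mm, floor 3 mm. Origin: centre of the underside.
- jar: Bystander: clear jar with a green lid, 58 mm diameter, 75 mm tall; origin under its centre.
- beaker: Bystander: glass beaker, 56 mm diameter, 75 mm tall; origin under its centre.
- timer: Bystander: flat white bench timer, 50 x 70 x 20 mm; origin under its centre.
There are look-alikes about, which are no part of the job. Several things have the shape of the bottle; the one meant has the colours described above.

How it is judged:
On the way, in this order (a step that is already met when the one before it is completed fails the run):
1. the cap of the stopper in the rack's left hole is pressed in more than 4 mm and held for 0.2 s (((horizontal distance between stopper_a and rack_left below 0.02 m and value of joint cap_a above 0.004 m) or (horizontal distance between stopper_b and rack_left below 0.02 m and value of joint cap_b above 0.004 m) or (horizontal distance between stopper_c and rack_left below 0.02 m and value of joint cap_c above 0.004 m))), for 0.2 s.
2. the cap of the stopper in the rack's middle hole is pressed in more than 4 mm and held for 0.2 s (((horizontal distance between stopper_a and rack_middle below 0.02 m and value of joint cap_a above 0.004 m) or (horizontal distance between stopper_b and rack_middle below 0.02 m and value of joint cap_b above 0.004 m) or (horizontal distance between stopper_c and rack_middle below 0.02 m and value of joint cap_c above 0.004 m))), for 0.2 s.
3. the cap of the stopper in the rack's right hole is pressed in more than 4 mm and held for 0.2 s (((horizontal distance between stopper_a and rack_right below 0.02 m and value of joint cap_a above 0.004 m) or (horizontal distance between stopper_b and rack_right below 0.02 m and value of joint cap_b above 0.004 m) or (horizontal distance between stopper_c and rack_right below 0.02 m and value of joint cap_c above 0.004 m))), for 0.2 s.
At the end, for the whole second after the job is handed in: Softest stopper (cap sags most by its own weight) upright in the upright bottle's neck, within 5 mm, flange within 2.5 mm of the rim; the next softest seated in a rack hole, within 6 mm and 4 mm of fully down; both tilted under 0.12 rad. The stiffest rests in the tray, both ends inside. All at rest (((horizontal distance between stopper_a and bottle_rim below 0.005 m and z of stopper_a in the frame of bottle_rim below -0.0195 m and angle between stopper_a's own z axis and vertical below 0.12 rad and value of joint cap_a above 6.3e-05 m) or (horizontal distance between stopper_b and bottle_rim below 0.005 m and z of stopper_b in the frame of bottle_rim below -0.0195 m and angle between stopper_b's own z axis and vertical below 0.12 rad and value of joint cap_b above 6.3e-05 m) or (horizontal distance between stopper_c and bottle_rim below 0.005 m and z of stopper_c in the frame of bottle_rim below -0.0195 m and angle between stopper_c's own z axis and vertical below 0.12 rad and value of joint cap_c above 6.3e-05 m)) and ((((horizontal distance between stopper_a and rack_left below 0.006 m and z of stopper_a in the frame of rack_left below -0.018 m and angle between stopper_a's own z axis and vertical below 0.12 rad) or (horizontal distance between stopper_a and rack_middle below 0.006 m and z of stopper_a in the frame of rack_middle below -0.018 m and angle between stopper_a's own z axis and vertical below 0.12 rad) or (horizontal distance between stopper_a and rack_right below 0.006 m and z of stopper_a in the frame of rack_right below -0.018 m and angle between stopper_a's own z axis and vertical below 0.12 rad)) and value of joint cap_a between 2.8e-05 and 6.3e-05 m) or (((horizontal distance between stopper_b and rack_left below 0.006 m and z of stopper_b in the frame of rack_left below -0.018 m and angle between stopper_b's own z axis and vertical below 0.12 rad) or (horizontal distance between stopper_b and rack_middle below 0.006 m and z of stopper_b in the frame of rack_middle below -0.018 m and angle between stopper_b's own z axis and vertical below 0.12 rad) or (horizontal distance between stopper_b and rack_right below 0.006 m and z of stopper_b in the frame of rack_right below -0.018 m and angle between stopper_b's own z axis and vertical below 0.12 rad)) and value of joint cap_b between 2.8e-05 and 6.3e-05 m) or (((horizontal distance between stopper_c and rack_left below 0.006 m and z of stopper_c in the frame of rack_left below -0.018 m and angle between stopper_c's own z axis and vertical below 0.12 rad) or (horizontal distance between stopper_c and rack_middle below 0.006 m and z of stopper_c in the frame of rack_middle below -0.018 m and angle between stopper_c's own z axis and vertical below 0.12 rad) or (horizontal distance between stopper_c and rack_right below 0.006 m and z of stopper_c in the frame of rack_right below -0.018 m and angle between stopper_c's own z axis and vertical below 0.12 rad)) and value of joint cap_c between 2.8e-05 and 6.3e-05 m)) and ((x of stopper_a in the frame of tray between -0.057 and 0.057 m and y of stopper_a in the frame of tray between -0.067 and 0.067 m and x of stopper_a_head in the frame of tray between -0.057 and 0.057 m and y of stopper_a_head in the frame of tray between -0.067 and 0.067 m and height (world z) of stopper_a below 0.045 m and contact force between stopper_a and tray above 0.1 N) or (x of stopper_b in the frame of tray between -0.057 and 0.057 m and y of stopper_b in the frame of tray between -0.067 and 0.067 m and x of stopper_b_head in the frame of tray between -0.057 and 0.057 m and y of stopper_b_head in the frame of tray between -0.067 and 0.067 m and height (world z) of stopper_b below 0.045 m and contact force between stopper_b and tray above 0.1 N) or (x of stopper_c in the frame of tray between -0.057 and 0.057 m and y of stopper_c in the frame of tray between -0.067 and 0.067 m and x of stopper_c_head in the frame of tray between -0.057 and 0.057 m and y of stopper_c_head in the frame of tray between -0.067 and 0.067 m and height (world z) of stopper_c below 0.045 m and contact force between stopper_c and tray above 0.1 N)) and angle between bottle's own z axis and vertical below 0.1 rad and height (world z) of bottle below 0.005 m and linear speed of each of stopper_a, stopper_b, stopper_c below 0.02 m/s); the robot touches nothing.
It fails at once if a cap is pressed 7.5 mm or more (value of joint any of cap_a, cap_b, cap_c above 0.0075 m).
It fails at once if the jar, the beaker or the timer is moved more than 20 mm (distance of any of jar, beaker, timer from where it was at the start of the episode above 0.02 m).
It also fails if it takes over 59 s, if anything falls off the work surface, if the arm or the gripper's body presses on something with over 40 N, if the wrist force passes 120 N, or if a joint passes its speed limit or range.

## Working session

There is one attempt and no reset: what is moved stays moved. The work goes in short steps, each a Python script; the robot and the scene stay as the last script left them, time stands still between calls to the robot, and variables do not carry over. Pictures are saved under pics/ and viewed, and the job is handed in when it is done.

```bash
ls; mkdir -p pics; python3 - <<'E'
from rig import bot
import cv2
for n in ("scene","top"):
    s=bot.snapshot(n)
    cv2.imwrite(f"pics/{n}0.png",s["img"][:,:,::-1])
    print(n,{k:v for k,v in s.items() if k!="img"})
print(bot.current_time(),bot.current_orientation(),bot.current_tcp_pos(),bot.current_contact_force(),bot.current_gripper_width())
E
```

```text
pics
scene {'vertical_fov': 44.126424473000604, 'cx': 317.00523736188126, 'cy': 196.81979283852473, 'origin': array([1.12963152, 0.7708987 , 0.70475104]), 'orientation': array([0.14832436, 0.43708565, 0.84571458, 0.26781124])}
top {'vertical_fov': 44.60214753092294, 'cx': 323.7450449480569, 'cy': 201.99711938542825, 'origin': array([0.44884182, 0.02550612, 1.24207112]), 'orientation': array([-0.03695748,  0.03281645,  0.70752504, -0.70495783])}
0.1 [ 9.89368808e-01  1.45425828e-01 -1.89718180e-04 -8.08700808e-04] [ 0.17959338 -0.59801797  0.22069827] [0.26734335 0.78906728 0.10373286] 0.9963774312581619
```

View pics/scene0.png

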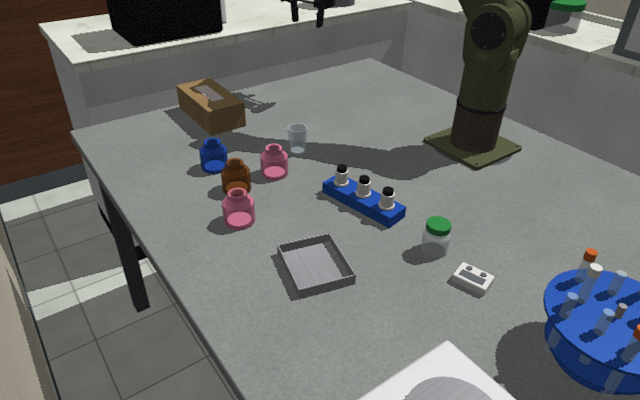

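View pics/top0.png

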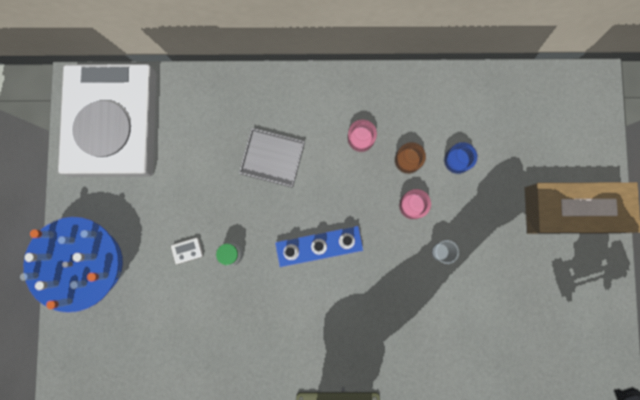

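Scene picture: three capped stoppers in the blue rack at (341,175), (364,186), (387,198), tray (316,265), jar (437,235), timer (472,277), beaker (297,137). 
Candidates for the bottle, in the top view: amber/brown (410,157), pink (362,135), pink (414,204) and blue (460,157). I pick the amber one, and will check it in a close crop.

```bash
cat > cam.py <<'E'
import numpy as np, cv2
from scipy.spatial.transform import Rotation as R
def K(s):
    f=200/np.tan(np.radians(s["vertical_fov"])/2); return f
def proj(s,P):
    P=np.atleast_2d(P); c=R.from_quat(s["orientation"]).inv().apply(P-s["origin"])
    f=K(s); return np.c_[s["cx"]+f*c[:,0]/-c[:,2], s["cy"]-f*c[:,1]/-c[:,2]]
def back(s,uv,z):
    uv=np.atleast_2d(uv).astype(float); f=K(s)
    d=np.c_[(uv[:,0]-s["cx"])/f,-(uv[:,1]-s["cy"])/f,-np.ones(len(uv))]
    d=R.from_quat(s["orientation"]).apply(d); t=(z-s["origin"][2])/d[:,2]
    return s["origin"]+d*t[:,None]
E
python3 - <<'E'
import cv2,numpy as np
t=cv2.imread("pics/top0.png");s=cv2.imread("pics/scene0.png")
a=cv2.resize(t[110:230,330:490],None,fx=5,fy=5,interpolation=cv2.INTER_CUBIC); cv2.imwrite("pics/c1.png",a)
a=cv2.resize(t[215:275,265:375],None,fx=7,fy=7,interpolation=cv2.INTER_CUBIC); cv2.imwrite("pics/c2.png",a)
a=cv2.resize(s[125:235,190:310],None,fx=5,fy=5,interpolation=cv2.INTER_CUBIC); cv2.imwrite("pics/c3.png",a)
a=cv2.resize(s[155:235,310:420],None,fx=7,fy=7,interpolation=cv2.INTER_CUBIC); cv2.imwrite("pics/c4.png",a)
E
```

```text
(no output)
```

View pics/c1.png

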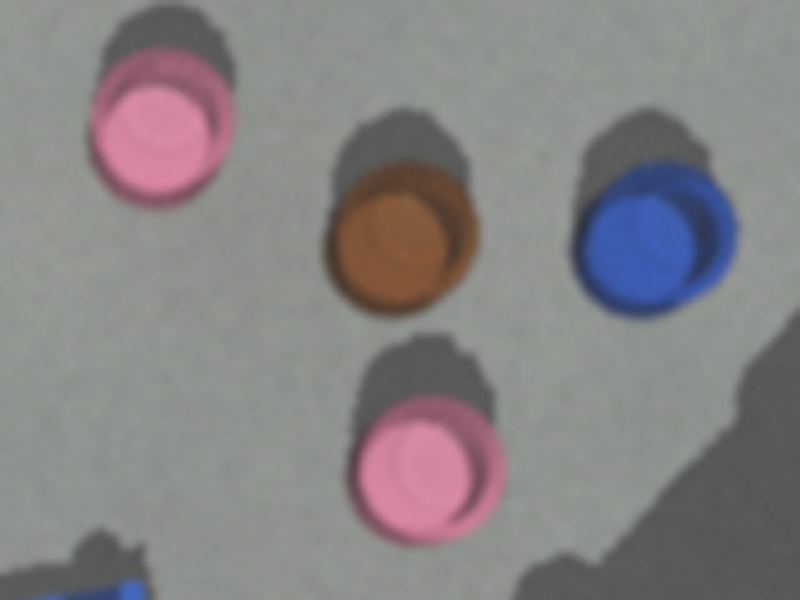

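View pics/c2.png

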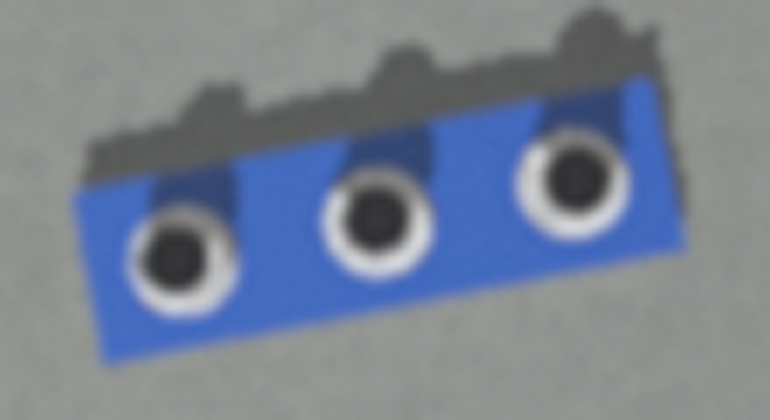

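View pics/c3.png

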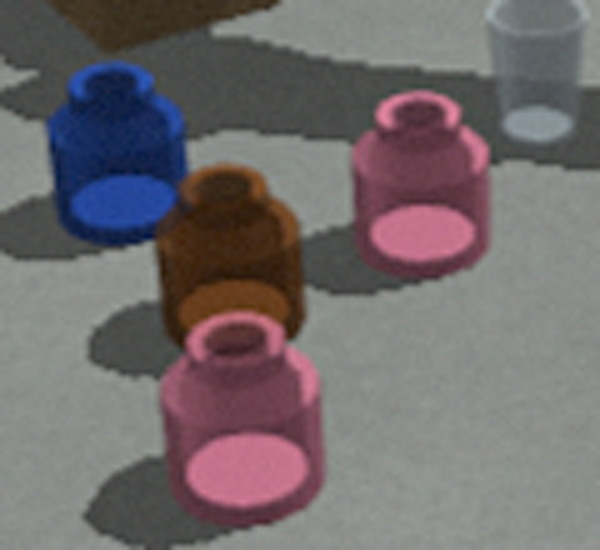

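View pics/c4.png

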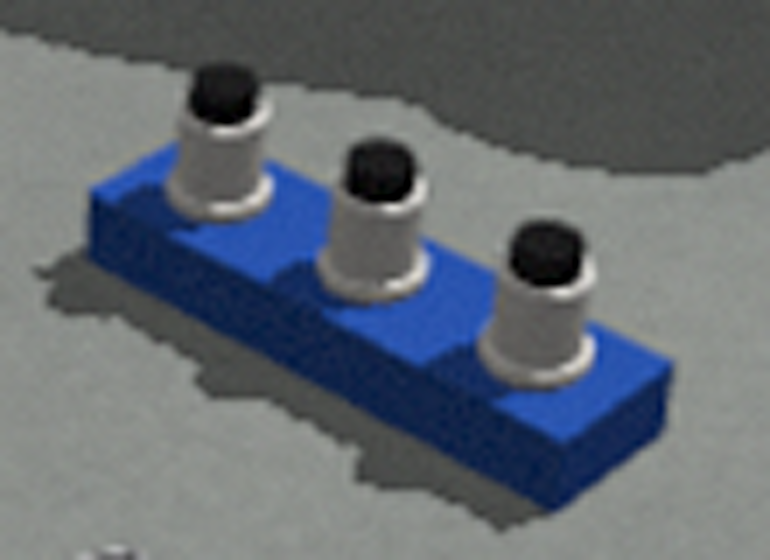

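The crops confirm it: one amber bottle only (scene rim about (235,163)), and the caps are clean dark discs in the top view at about (290,252), (319,246), (347,240).

```bash
cat > loc.py <<'E'
from cam import *
def crop(uv,f,o): return (np.array(uv,float)+.5)/f-.5+np.array(o)
E
python3 - <<'E'
from loc import *
from rig import bot
T=bot.snapshot("top");S=bot.snapshot("scene")
rack=crop([(75,193),(107,366),(687,248),(650,75)],7,(265,215))
rp=back(T,rack,.03);print("rack corners",rp.round(4).tolist())
print("len",np.linalg.norm(rp[0]-rp[3]),np.linalg.norm(rp[1]-rp[2]),np.linalg.norm(rp[0]-rp[1]),np.linalg.norm(rp[2]-rp[3]))
c=rp.mean(0);print("ctr",c)
d=(rp[0]-rp[3]+rp[1]-rp[2]);d/=np.linalg.norm(d);print("yaw",np.arctan2(-d[0],d[1]))
for k in (1,0,-1): print("hole",c+d*.07*k)
for n,s,o in (("top",T,(265,215,375,275)),("scene",S,(310,155,420,235))):
    im=s["img"][o[1]:o[3],o[0]:o[2]].astype(int)
    m=(im.max(2)<(60 if n=="top" else 45)).astype(np.uint8)
    nn,lab,st,ce=cv2.connectedComponentsWithStats(m)
    for i in range(1,nn):
        if st[i,4]>15:
            uv=ce[i]+o[:2]; print(n,uv,st[i],back(s,uv,.078 if n=="top" else .073)[0].round(4))
# bottle
im=T["img"];h=cv2.cvtColor(im,cv2.COLOR_RGB2HSV)
m=((h[...,0]>5)&(h[...,0]<20)&(h[...,1]>90)).astype(np.uint8);m[:,480:]=0;m[:110]=0;m[230:]=0;m[:,:330]=0
n,l,st,ce=cv2.connectedComponentsWithStats(m);i=1+st[1:,4].argmax();print("bottle blob",st[i],ce[i])
print("scene rim",back(S,crop((225,188),5,(190,125)),.08))
# tray top corners
E
```

```text
rack corners [[0.4694, 0.1529, 0.03], [0.4085, 0.1412, 0.03], [0.4492, -0.0635, 0.03], [0.5104, -0.0511, 0.03]]
len 0.20807630720450457 0.20875957533528702 0.06191740659741375 0.06241645241179166
ctr [0.45939035 0.0448623  0.03      ]
yaw 0.1974072097576098
hole [0.44566143 0.11350279 0.03      ]
hole [0.45939035 0.0448623  0.03      ]
hole [ 0.47311928 -0.02377819  0.03      ]
top [347. 240.] [79 22  7  7 37] [ 0.473  -0.0229  0.078 ]
top [318.41176471 245.67647059] [51 28  6  7 34] [0.4598 0.0452 0.078 ]
top [289.5 251.5] [22 34  6  6 32] [0.4463 0.1139 0.078 ]
scene [341.43283582 168.11940299] [27  9 10  9 67] [ 0.4756 -0.0209  0.073 ]
scene [363.93846154 179.35384615] [50 21  9  8 65] [0.4626 0.0486 0.073 ]
scene [387.59459459 191.08108108] [73 32 10  9 74] [0.4495 0.1166 0.073 ]
bottle blob [397 143  28  29 652] [410.22852761 157.13496933]
scene rim [[ 0.68208784 -0.18010878  0.08      ]]
```

```bash
cat > ov.py <<'E'
from loc import *
import pickle
def circ(x,y,z,r,n=60):
    a=np.linspace(0,2*np.pi,n); return np.c_[x+r*np.cos(a),y+r*np.sin(a),np.full(n,z)]
def overlay(s,box,f,curves,out):
    x0,y0,x1,y1=box
    im=cv2.resize(s["img"][y0:y1,x0:x1,::-1],None,fx=f,fy=f,interpolation=cv2.INTER_CUBIC)
    for P,col in curves:
        p=(proj(s,P)-[x0,y0]+.5)*f-.5
        cv2.polylines(im,[np.round(p*8).astype(np.int32)],False,col,1,cv2.LINE_AA,3)
    return im
E
python3 - <<'E'
from ov import *
from rig import bot
T=bot.snapshot("top");S=bot.snapshot("scene")
x,y=.6795,-.180
cv=[(circ(x,y,0,.036),(0,255,0)),(circ(x,y,.08,.022),(255,255,0)),(circ(x,y,.08,.014),(0,255,255))]
a=overlay(T,(385,130,435,180),8,cv,0);b=overlay(S,(215,150,265,200),8,cv,0)
cv2.imwrite("pics/o1.png",np.hstack([a,b]))
d=np.array([-.1961,.9806,0])
c=np.array([.4595,.0450,0]); e=np.array([.9806,.1961,0])
cv=[]
for z in(.03,):
  cv.append((np.array([c+d*sy*.105+e*sx*.031+[0,0,z] for sx,sy in((1,1),(1,-1),(-1,-1),(-1,1),(1,1))]),(0,255,0)))
for k in(1,0,-1):
  q=c+d*.07*k; cv+=[(circ(q[0],q[1],.078,.0125),(0,255,255)),(circ(q[0],q[1],.036,.019),(0,0,255))]
a=overlay(T,(265,215,375,275),7,cv,0);cv2.imwrite("pics/o2.png",a)
a=overlay(S,(310,155,420,235),7,cv,0);cv2.imwrite("pics/o3.png",a)
a=overlay(T,(230,115,320,195),7,[],0);cv2.imwrite("pics/o4.png",a)
E
```

```text
(no output)
```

View pics/o1.png

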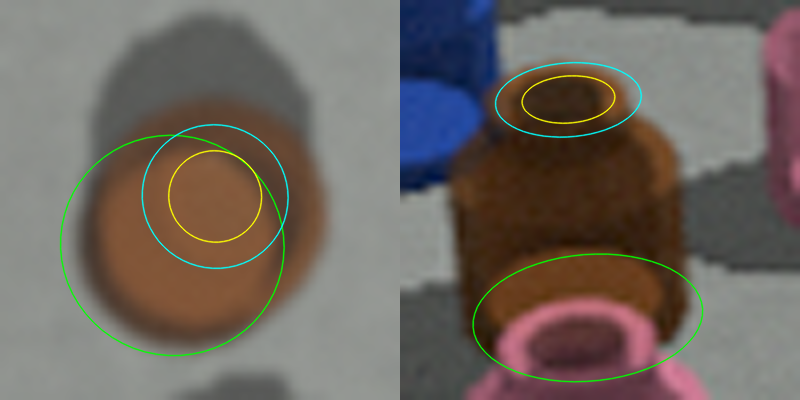

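View pics/o2.png

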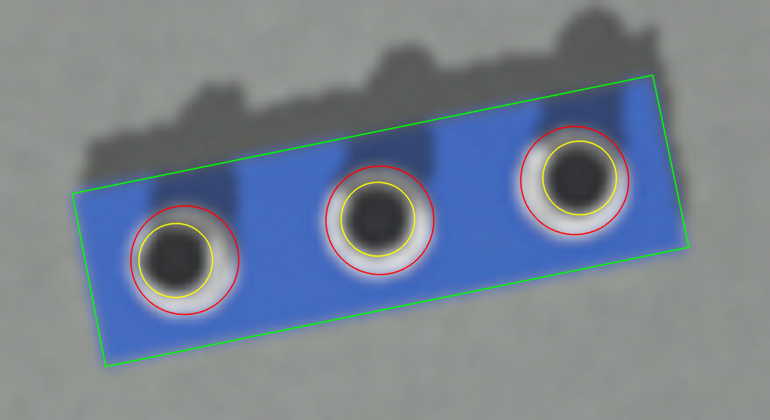

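View pics/o3.png

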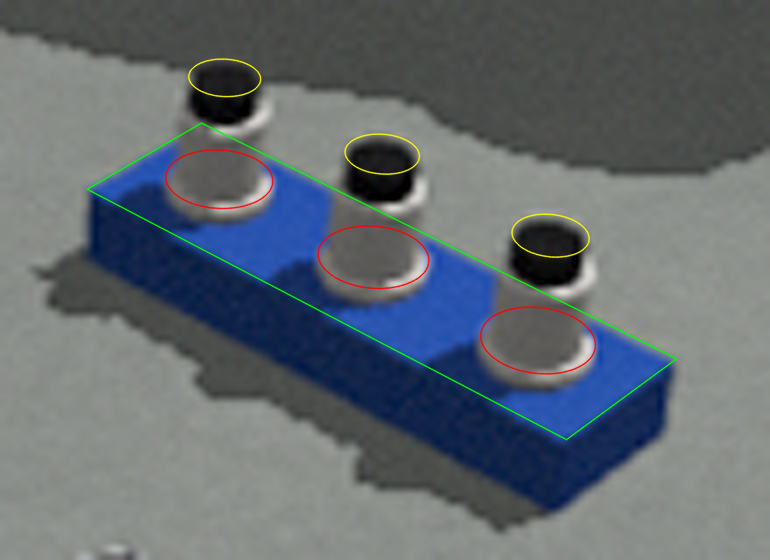

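View pics/o4.png

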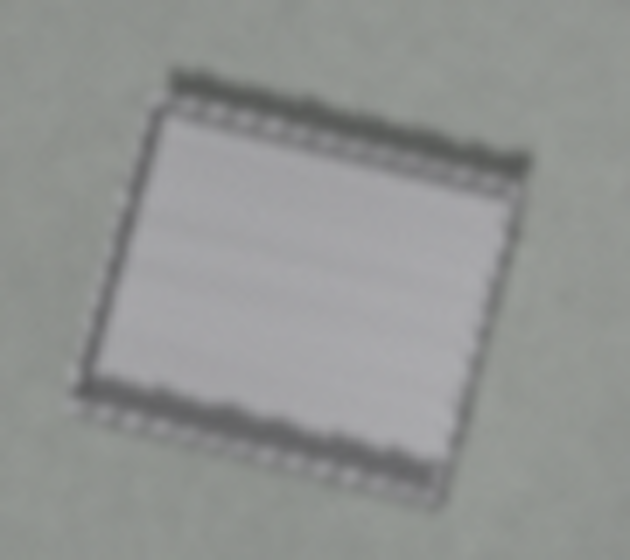

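The rack model fits both views to about a pixel. My bottle guess is off by several mm (too far left and near in the top view), so I'll fit its silhouette in both views.

```bash
python3 - <<'E'
from ov import *
from rig import bot
from scipy.optimize import minimize
T=bot.snapshot("top");S=bot.snapshot("scene")
def amber(im):
    a=im.astype(float); h=cv2.cvtColor(im,cv2.COLOR_RGB2HSV)
    return ((h[...,0]<22)&(h[...,0]>4)&(h[...,1]>110)).astype(np.uint8)
bt=(385,130,435,180); bs=(215,148,265,186)
F=8
def up(s,b):
    m=amber(s["img"])[b[1]:b[3],b[0]:b[2]]
    return cv2.resize(m*255,None,fx=F,fy=F,interpolation=cv2.INTER_CUBIC)>127
mt,ms=up(T,bt),up(S,bs)
ms_valid=np.ones_like(ms)
def render(s,b,x,y,zs,zn):
    out=np.zeros(((b[3]-b[1])*F,(b[2]-b[0])*F),np.uint8)
    for P in (np.r_[circ(x,y,0,.036),circ(x,y,zs,.036)],np.r_[circ(x,y,zs,.036),circ(x,y,zn,.022)],np.r_[circ(x,y,zn,.022),circ(x,y,.08,.022)]):
        p=(proj(s,P)-[b[0],b[1]]+.5)*F-.5
        cv2.fillConvexPoly(out,cv2.convexHull(np.round(p*16).astype(np.int32)),1,shift=4)
    return out>0
def cost(p,w=(1,1)):
    a=(render(T,bt,*p)!=mt).sum(); r=render(S,bs,*p)!=ms
    return w[0]*a+w[1]*r.sum()
for w in((1,1),(1,0),(0,1)):
    best=min((minimize(cost,(.682,y0,.05,.06),args=(w,),method="Nelder-Mead",options=dict(initial_simplex=np.array([[.682,y0,.05,.06],[.69,y0,.05,.06],[.682,y0+.01,.05,.06],[.682,y0,.06,.06],[.682,y0,.05,.07]]),maxiter=400)) for y0 in(-.18,-.187)),key=lambda r:r.fun)
    print(w,best.x.round(4),best.fun)
    if w==(1,1): p=best.x
x,y,zs,zn=p
cv=[(circ(x,y,0,.036),(0,255,0)),(circ(x,y,zs,.036),(255,0,255)),(circ(x,y,.08,.022),(255,255,0)),(circ(x,y,.08,.014),(0,255,255))]
a=overlay(T,bt,8,cv,0);b=overlay(S,(215,148,265,198),8,cv,0)
cv2.imwrite("pics/o5.png",np.hstack([a,b]))
# tray from outer top corners
for z in(.025,):
  q=back(T,crop([(160,97),(528,180),(440,510),(78,395)],7,(230,115)),z);print(q.round(4).tolist(),q.mean(0))
E
```

```text
(1, 1) [ 0.6819 -0.1869  0.0236  0.0747] 13818.0
(1, 0) [ 6.855e-01 -1.902e-01  2.000e-04  7.840e-02] 5754.0
(0, 1) [ 0.6827 -0.1783  0.0425  0.0739] 3178.0
[[0.7585, 0.2136, 0.025], [0.7271, 0.0795, 0.025], [0.6065, 0.1111, 0.025], [0.6489, 0.242, 0.025]] [0.68527628 0.1615516  0.025     ]
```

View pics/o5.png

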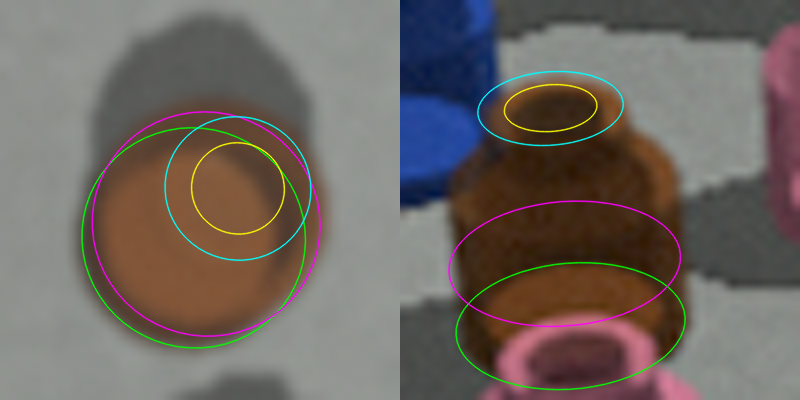

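```bash
python3 - <<'E'
from ov import *
from rig import bot
ims={}
for n in("top","scene"):
    L=[bot.snapshot(n) for _ in range(4)]
    s=L[0]; s["img"]=np.mean([l["img"].astype(float) for l in L],0); ims[n]=s
    pickle.dump(s,open(f"{n}.pkl","wb"))
T,S=ims["top"],ims["scene"]
def enh(s,box,f):
    x0,y0,x1,y1=box; a=s["img"][y0:y1,x0:x1,:]; r=a[...,0]
    lo,hi=np.percentile(r,1),np.percentile(r,99)
    r=np.clip((r-lo)/(hi-lo)*255,0,255).astype(np.uint8)
    r=cv2.createCLAHE(3,(3,3)).apply(r)
    return cv2.resize(r,None,fx=f,fy=f,interpolation=cv2.INTER_CUBIC)
cv2.imwrite("pics/e1.png",np.hstack([enh(T,(391,138,429,176),10),enh(S,(215,152,253,190),10)]))
E
```

```text
(no output)
```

View pics/e1.png

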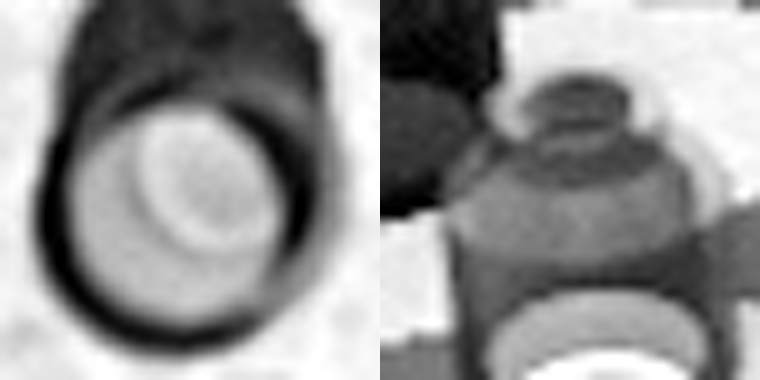

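```bash
python3 - <<'E'
from ov import *
T=pickle.load(open("top.pkl","rb"));S=pickle.load(open("scene.pkl","rb"))
print("scene rim",back(S,(234.3,161.3),.08)); print("top base",back(T,(408.3,158.6),0.)); print("top arc as rim",back(T,(410.1,156.1),.08))
E
python3 - <<'E'
import sys; sys.path.insert(0,'.')
from ov import *
T=pickle.load(open("top.pkl","rb"));S=pickle.load(open("scene.pkl","rb"))
for s in(T,S): s["img"]=np.clip(s["img"],0,255).astype(np.uint8)
rows=[]
for x,y in((.681,-.182),(.679,-.178)):
    cv=[(circ(x,y,0,.036),(0,255,0)),(circ(x,y,.05,.036),(255,0,255)),(circ(x,y,.08,.022),(255,255,0)),(circ(x,y,.08,.014),(0,255,255))]
    rows.append(np.hstack([overlay(T,(391,136,429,174),10,cv,0),overlay(S,(215,150,253,188),10,cv,0)])[:, :])
cv2.imwrite("pics/e2.png",cv2.resize(np.vstack(rows),None,fx=.78,fy=.78,interpolation=cv2.INTER_AREA))
E
```

```text
scene rim [[ 0.68069046 -0.18430433  0.08      ]]
top base [[ 0.68350893 -0.18592258  0.        ]]
top arc as rim [[ 0.67449473 -0.17677164  0.08      ]]
```

View pics/e2.png

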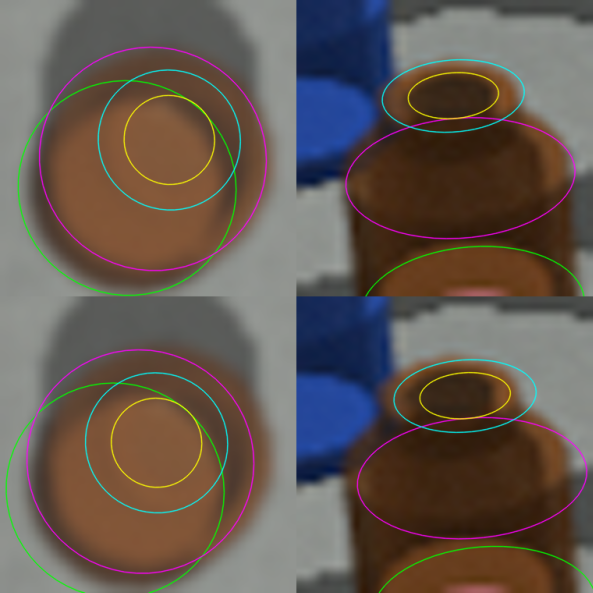

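Both views now agree on the amber rim to about 3 mm, so I'm using (0.682, -0.185). Checking reach and attitude next, then pressing.

```bash
cat > cfg.py <<'E'
import numpy as np
from rig import bot
L=np.array([.4458,.1137]);M=np.array([.4595,.0450]);Rr=np.array([.4732,-.0236])
B=np.array([.682,-.185]);TR=np.array([.685,.1615])
def q(deg): a=np.radians(deg)/2; return [np.cos(a),np.sin(a),0,0]
E
python3 - <<'E'
from cfg import *
for a in(101.3,-78.7):
    for n,p,z in(("L",L,.2),("L",L,.057),("M",M,.2),("R",Rr,.057),("B",B,.2),("B",B,.107),("T",TR,.2),("T",TR,.052)):
        j=bot.ik([*p,z],q(a)); print(a,n,z,None if j is None else np.round(j,2))
E
```

```text
101.3 L 0.2 [-0.02  0.55 -0.51  2.06  0.44  0.64 -0.63]
101.3 L 0.057 [-0.37  0.8   0.04  2.19 -0.18  0.16  0.03]
101.3 M 0.2 [ 0.14  0.55 -0.52  2.06  0.45  0.64 -0.49]
101.3 R 0.057 [ 0.07  0.8  -0.19  2.14  0.57  0.25 -0.43]
101.3 B 0.2 [ 0.44  0.86 -0.51  1.3   0.43  1.09  0.07]
101.3 B 0.107 [ 0.41  0.96 -0.45  1.37  0.47  0.92  0.04]
101.3 T 0.2 [-0.05  0.86 -0.53  1.31  0.45  1.09 -0.44]
101.3 T 0.052 [-0.12  1.02 -0.38  1.41  0.45  0.8  -0.45]
-78.7 L 0.2 [ 0.36  0.8  -1.25  2.04  0.92  1.03  1.98]
-78.7 L 0.057 [-0.52  0.83  0.28  2.19 -0.97  0.25 -2.32]
-78.7 M 0.2 [-0.51  0.57  0.49  2.09 -0.47  0.6  -2.63]
-78.7 R 0.057 [-0.17  0.82  0.2   2.15 -0.68  0.23 -2.31]
-78.7 B 0.2 [ 0.02  0.86  0.38  1.32 -0.34  1.02 -2.48]
-78.7 B 0.107 [ 0.02  0.97  0.39  1.4  -0.43  0.86 -2.41]
-78.7 T 0.2 [-0.72  1.06  1.09  1.35 -0.94  1.28 -2.54]
-78.7 T 0.052 [-0.67  1.18  0.87  1.44 -0.99  1.   -2.49]
```

```bash
python3 - <<'E'
from cfg import *
t=bot.current_time()
bot.close(10); print("close",bot.current_time()-t,bot.current_gripper_width())
bot.move_ptp([*L,.15],q(101.3)); print(bot.current_time()-t,bot.current_tcp_pos())
bot.servo_line([*L,.105],velocity=.1); print(bot.current_time()-t,bot.current_tcp_pos())
for i in range(4): bot.wait(.05); print(bot.current_contact_force())
p=bot.snapshot("scene"); import cv2
cv2.imwrite("pics/p1.png",cv2.resize(p["img"][90:240,260:460,::-1],None,fx=4,fy=4,interpolation=cv2.INTER_CUBIC))
E
```

```text
close 1.3 0.009260771550804944
3.9917 [0.44619413 0.11280657 0.14999127]
4.5917 [0.44590286 0.11364194 0.10507221]
[ 0.01613919 -0.80742151 -0.06380406]
[-0.66293873 -0.57052544  0.02822509]
[-0.58399135  0.27065855 -0.37160012]
[ 0.10275702  0.01607965 -0.04804339]
```

View pics/p1.png

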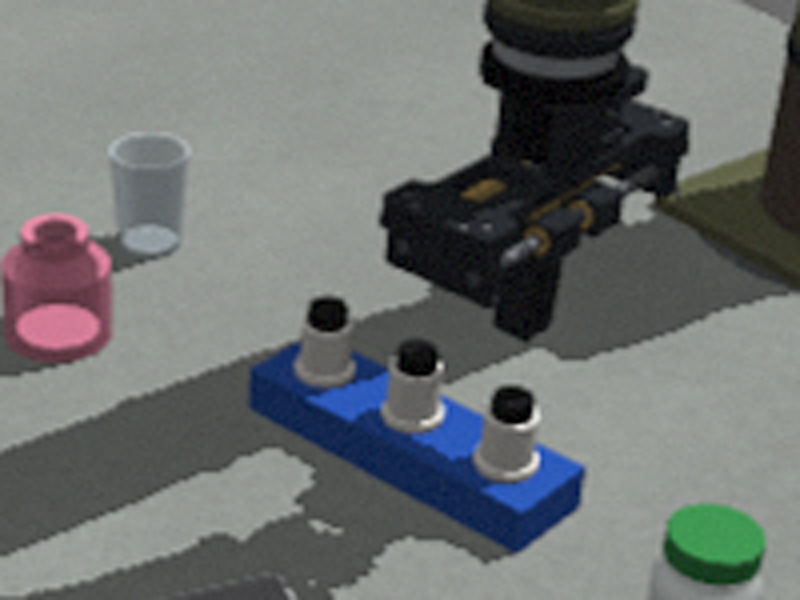

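```bash
python3 - <<'E'
from cfg import *
from ov import *
print(bot.current_tcp_pos(),bot.current_orientation(),q(101.3),np.round(bot.current_joint_positions(),3))
T=bot.snapshot("top");S=bot.snapshot("scene")
x,y=bot.current_tcp_pos()[:2]
cvs=[(circ(x,y,.088,.009),(0,255,255)),(circ(x,y,.106,.009),(0,0,255))]
a=overlay(T,(240,170,400,330),4,cvs,0);cv2.imwrite("pics/p2.png",a[:600])
a=overlay(S,(330,130,450,230),6,cvs,0);cv2.imwrite("pics/p3.png",a)
E
```

```text
[0.44617187 0.11375586 0.10549179] [6.34131713e-01 7.73224850e-01 4.76300450e-04 2.75845243e-04] [np.float64(0.634055934345497), np.float64(0.7732871860578441), 0, 0] [-0.172  0.702 -0.284  2.152  0.548  0.354 -0.714]
```

View pics/p2.png

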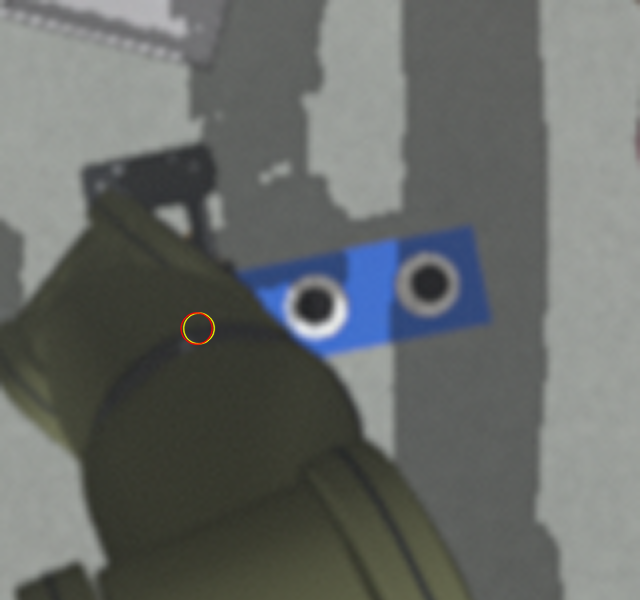

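View pics/p3.png

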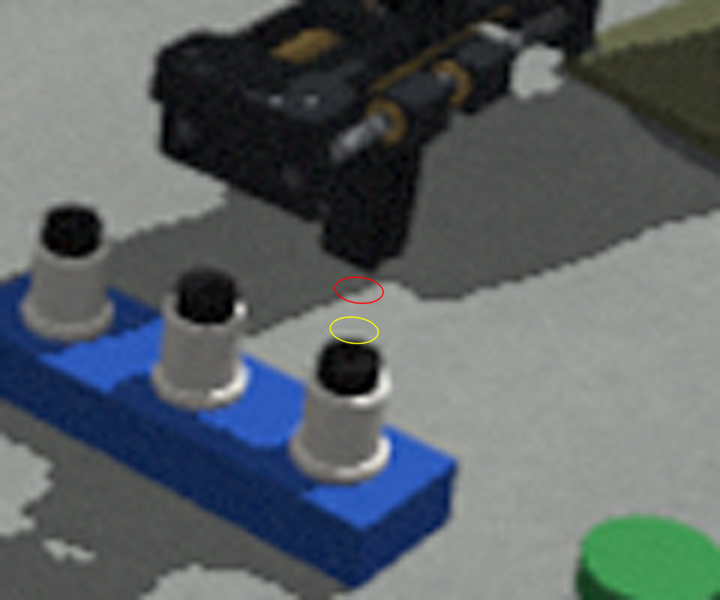

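```bash
python3 - <<'E'
from cfg import *
t=bot.current_time()
F=np.array([bot.current_contact_force() for _ in range(40)]);P=np.array([bot.current_tcp_pos() for _ in range(40)])
print(bot.current_time()-t,F.mean(0),F.std(0),P.mean(0),P.std(0),bot.current_gripper_width())
E
```

```text
0.0 [0.36873599 0.04745231 0.06132042] [2.22044605e-16 2.77555756e-17 1.38777878e-17] [0.44602587 0.1137424  0.10534783] [4.44089210e-16 5.55111512e-17 5.55111512e-17] 0.004071087113029366
```

```bash
cat > press.py <<'E'
from cfg import *
def meas(n=6,dt=.01):
    F=[];P=[]
    for _ in range(n):
        bot.wait(dt); F.append(bot.current_contact_force()); P.append(bot.current_tcp_pos())
    return np.mean(F,0),np.std(F,0),np.mean(P,0)
E
python3 - <<'E'
from press import *
t=bot.current_time()
f0,sd,p=meas(10); print("base",f0,sd,p)
z=.098
while z>.0925:
    bot.servo_line([*L,z],velocity=.03)
    f,sd,p=meas(6); print(round(z,4),(f-f0).round(2),p.round(4),round(bot.current_time()-t,2))
    if f[2]-f0[2]>1: break
    z-=.001
E
```

```text
base [-0.43070318  0.00073491 -0.04901745] [0.57290253 0.27664292 0.49548658] [0.44598105 0.11371379 0.1052821 ]
0.098 [0.58 0.49 0.1 ] [0.4456 0.1137 0.0978] 0.52
0.097 [ 0.28 -0.1   0.08] [0.4458 0.1137 0.097 ] 0.82
0.096 [ 0.12 -0.14  0.24] [0.4458 0.1137 0.096 ] 1.12
0.095 [0.64 0.26 0.05] [0.4458 0.1137 0.095 ] 1.42
0.094 [ 0.37 -0.14  0.02] [0.4458 0.1137 0.0939] 1.72
0.093 [ 0.33 -0.06  0.26] [0.4458 0.1137 0.093 ] 2.02
```

```bash
python3 - <<'E'
from press import *
from ov import *
S=bot.snapshot("scene")
cv2.imwrite("pics/p4.png",overlay(S,(330,110,450,210),6,[(circ(*L,.075,.009),(0,255,255))],0))
print(bot.current_time())
E
```

```text
7.8083
```

View pics/p4.png

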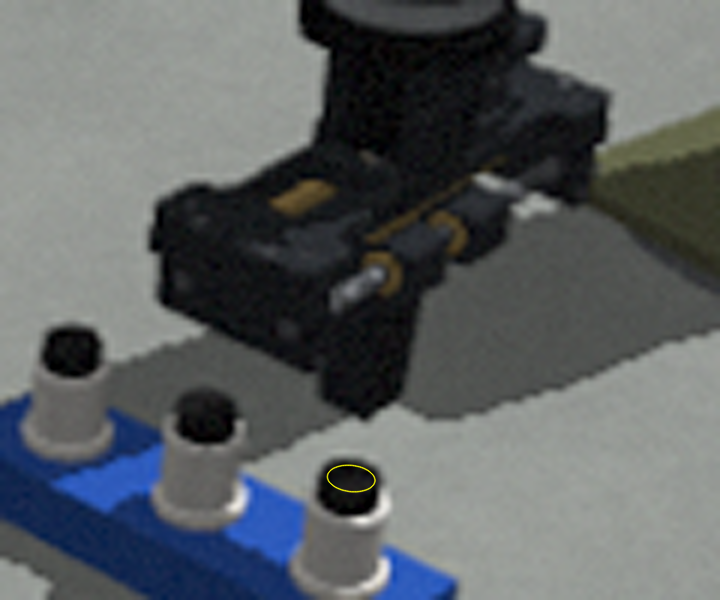

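```bash
python3 - <<'E'
from press import *
from ov import *
T=bot.snapshot("top");S=bot.snapshot("scene")
p=bot.current_tcp_pos(); e=np.array([.9806,.1961,0]);d=np.array([-.1961,.9806,0])
cvs=[]
for h,c in((.047,(0,255,0)),(.072,(255,0,255))):
    b=p+[0,0,h]
    cvs.append((np.array([b+e*sx*.0935+d*sy*.0375 for sx,sy in((1,1),(1,-1),(-1,-1),(-1,1),(1,1))]),c))
a=overlay(T,(250,190,350,290),4,cvs,0);b=overlay(S,(340,110,440,210),4,cvs,0)
cv2.imwrite("pics/p5.png",np.hstack([a,b]))
E
```

```text
(no output)
```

View pics/p5.png

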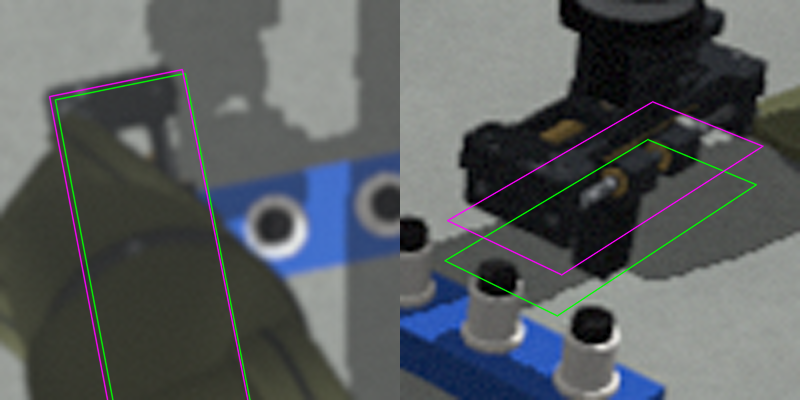

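The gripper really hangs about 25 mm higher than I modelled: tips at crop (365,415), cap top at (350,465), and no force yet. I'll keep descending under force guard.

```bash
python3 - <<'E'
from press import *
t=bot.current_time()
f0,sd,p=meas(8,.02); print("base",f0,sd.round(2),p)
z=.091
while z>.060:
    bot.servo_line([*L,z],velocity=.04)
    f,sd,p=meas(5,.02); print(round(z,4),(f-f0).round(2),p.round(4),round(bot.current_time()-t,2))
    if f[2]-f0[2]>.8: break
    z-=.002
E
```

```text
base [-0.05600345 -0.34632536 -0.02573547] [0.49 0.53 0.34] [0.44581293 0.11369905 0.09301326]
0.091 [-0.02 -0.27 -0.09] [0.4457 0.1137 0.0909] 0.47
0.089 [-0.21  0.32 -0.04] [0.4458 0.1137 0.0889] 0.8
0.087 [0.04 0.04 0.06] [0.4458 0.1137 0.0869] 1.13
0.085 [ 0.34  0.45 -0.  ] [0.4457 0.1137 0.0849] 1.47
0.083 [ 0.1   0.28 -0.12] [0.4458 0.1137 0.0829] 1.8
0.081 [0.32 0.12 0.2 ] [0.4457 0.1137 0.0809] 2.13
0.079 [0.31 0.8  0.14] [0.4457 0.1137 0.0789] 2.47
0.077 [0.16 0.3  0.05] [0.4458 0.1137 0.0769] 2.8
0.075 [ 0.03  0.5  -0.08] [0.4458 0.1137 0.0749] 3.13
0.073 [ 0.26  0.12 -0.32] [0.4457 0.1137 0.0729] 3.47
0.071 [ 0.02  0.67 -0.01] [0.4458 0.1137 0.0709] 3.8
0.069 [-0.25  0.22 -0.19] [0.4457 0.1137 0.0689] 4.13
0.067 [-0.17  0.45 -0.35] [0.4458 0.1137 0.0669] 4.47
0.065 [-0.03  0.55  0.16] [0.4458 0.1137 0.0649] 4.8
0.063 [-0.06  0.64  0.39] [0.4458 0.1137 0.0629] 5.13
0.061 [ 0.31 -0.05 -0.16] [0.4458 0.1137 0.0609] 5.47
```

```bash
python3 - <<'E'
from press import *
from ov import *
S=bot.snapshot("scene");T=bot.snapshot("top")
cv2.imwrite("pics/p6.png",np.hstack([overlay(S,(340,120,440,220),4,[],0),overlay(T,(250,190,350,290),4,[],0)]))
print(bot.current_time(),bot.current_tcp_pos(),np.round(bot.current_joint_positions(),3),bot.current_gripper_width())
print(proj(S,[[.4458,.1137,z] for z in(.044,.06,.078,.1)]))
E
```

```text
13.475 [0.44578223 0.11369934 0.06101588] [-0.24   0.788 -0.177  2.178  0.606  0.221 -0.763] 0.008012959701218824
[[386.70242014 200.29894481]
 [387.38272929 194.63349893]
 [388.16135187 188.14932325]
 [389.13264109 180.0606675 ]]
```

View pics/p6.png

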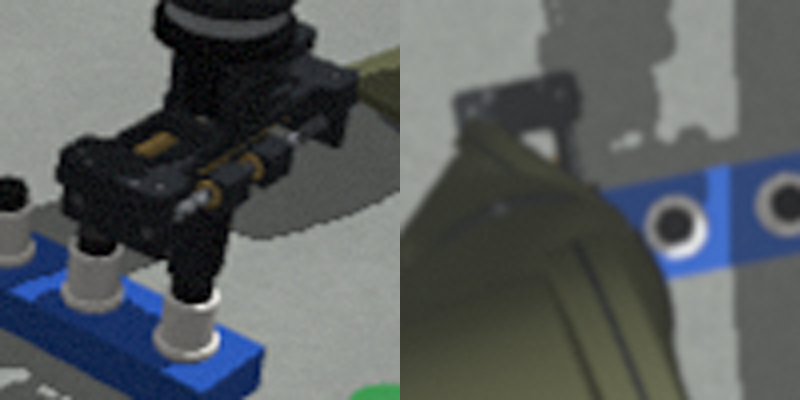

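The fingertip now meets the left cap in the picture (crop (195,290)), so the tips sit about 17 mm behind the reported TCP. Continuing in finer guarded steps.

```bash
python3 - <<'E'
from press import *
t=bot.current_time()
f0=np.array([-.05,0,-.05]); z=.060
while z>.050:
    bot.servo_line([*L,z],velocity=.05)
    f,sd,p=meas(5,.02); print(round(z,4),(f-f0).round(2),p.round(4),round(bot.current_time()-t,2))
    if f[2]-f0[2]>1.0: break
    z-=.001
E
```

```text
0.06 [0.34 0.11 0.44] [0.4458 0.1137 0.06  ] 0.33
0.059 [ 0.64 -0.31  1.41] [0.4458 0.1137 0.059 ] 0.67
```

```bash
python3 - <<'E'
from press import *
t=bot.current_time()
f0=np.array([-.05,0,-.05]); 
for z in (.0575,.0565):
    bot.servo_line([*L,z],velocity=.05)
    f,sd,p=meas(6,.02); print(round(z,4),(f-f0).round(2),p.round(5),round(bot.current_time()-t,2))
E
```

```text
0.0575 [ 0.4  -0.05  2.01] [0.44583 0.11371 0.0575 ] 0.35
0.0565 [0.35 0.05 1.89] [0.44584 0.11371 0.05651] 0.7
```

```bash
python3 - <<'E'
from press import *
t=bot.current_time()
bot.servo_line([*L,.0555],velocity=.05)
f,sd,p=meas(16,.02); print((f).round(2),sd.round(2),p.round(5),round(bot.current_time()-t,2))
bot.servo_line([*L,.075],velocity=.12); 
bot.servo_line([*M,.066],velocity=.12); f0,sd,p=meas(6,.02)
print("M base",f0.round(2),p,bot.current_time())
E
```

```text
[0.02 0.07 2.84] [0.46 0.39 0.45] [0.44583 0.11371 0.05551] 0.52
M base [-0.02  0.31 -0.06] [0.45943005 0.04615724 0.06597334] 16.5167
```

Left: 2.84 N at about 5.6 mm, so it's the soft one, with contact near tcp z = 0.061. Middle next.

```bash
cat > seq.py <<'E'
from press import *
def do(X,nxt=None):
    t=bot.current_time()
    r=[]
    bot.servo_line([*X,.0620],velocity=.1); f0=meas(4,.02)[0][2]*0
    for z,n in((.059,6),(.0575,5),(.056,16)):
        bot.servo_line([*X,z],velocity=.05); f,sd,p=meas(n,.02); r.append((z,f[2])); print(z,f.round(2),p.round(4))
        if f[2]>18: break
    print(round(bot.current_time(),2))
    bot.servo_line([*X,.075],velocity=.12)
E
python3 -c "
from seq import *
do(M)"
```

```text
0.059 [-0.44  0.34  2.43] [0.4597 0.0452 0.0591]
0.0575 [0.05 0.61 4.11] [0.4597 0.0451 0.0576]
0.056 [-0.03  0.29  6.02] [0.4597 0.0451 0.0562]
18.03
```

Middle: 6.0 N at about 5 mm, so it's the medium one.

```bash
python3 -c "
from seq import *
bot.servo_line([*Rr,.075],velocity=.15)
do(Rr)
for n,X,z in(('L',L,.025),('L',L,.1),('B',B,.15),('B',B,.075),('T',TR,.15),('T',TR,.02),('R',Rr,.023)):
    j=bot.ik([*X,z],q(101.3)); print(n,z,None if j is None else np.round(j,2))
print(bot.current_time())
"
```

```text
0.059 [-0.65  1.3   4.84] [ 0.4733 -0.0231  0.0594]
0.0575 [-0.82  1.92  8.42] [ 0.4734 -0.0231  0.058 ]
0.056 [-1.41  1.66 11.45] [ 0.4735 -0.0231  0.0567]
20.51
L 0.025 [-0.29  0.86 -0.1   2.19  0.7   0.12 -0.85]
L 0.1 [-0.17  0.71 -0.28  2.16  0.57  0.34 -0.73]
B 0.15 [ 0.51  0.95 -0.68  1.34  0.62  1.07 -0.07]
B 0.075 [ 0.48  1.03 -0.6   1.38  0.65  0.93 -0.09]
T 0.15 [-0.04  0.92 -0.54  1.35  0.51  1.01 -0.49]
T 0.02 [-0.1   1.07 -0.4   1.41  0.52  0.77 -0.5 ]
R 0.023 [ 0.05  0.87 -0.15  2.15  0.74  0.17 -0.59]
20.8167
```

Right: 11.5 N at about 4.4 mm, so it's stiff. That's a thin margin over 4 mm, so I'll press it once more to about 5 mm, then grasp it for the tray.

```bash
python3 -c "
from seq import *
bot.servo_line([*Rr,.0585],velocity=.1)
bot.servo_line([*Rr,.0552],velocity=.05); f,sd,p=meas(16,.02); print(f.round(2),p.round(4))
bot.servo_line([*Rr,.078],velocity=.15)
t=bot.current_time(); bot.let_go(); print('open',bot.current_time()-t)
bot.servo_line([*Rr,.024],velocity=.1)
print(bot.current_tcp_pos(),bot.current_contact_force(),bot.current_time())
from ov import *
S=bot.snapshot('scene')
cv2.imwrite('pics/g1.png',overlay(S,(290,100,430,220),5,[],0))
"
```

```text
[ 0.22 -0.48 13.91] [ 0.4741 -0.0239  0.0557]
open 1.3249999999999993
[ 0.47328946 -0.02353857  0.02415918] [-0.36427627 -0.23313014  0.14656934] 23.9667
```

View pics/g1.png

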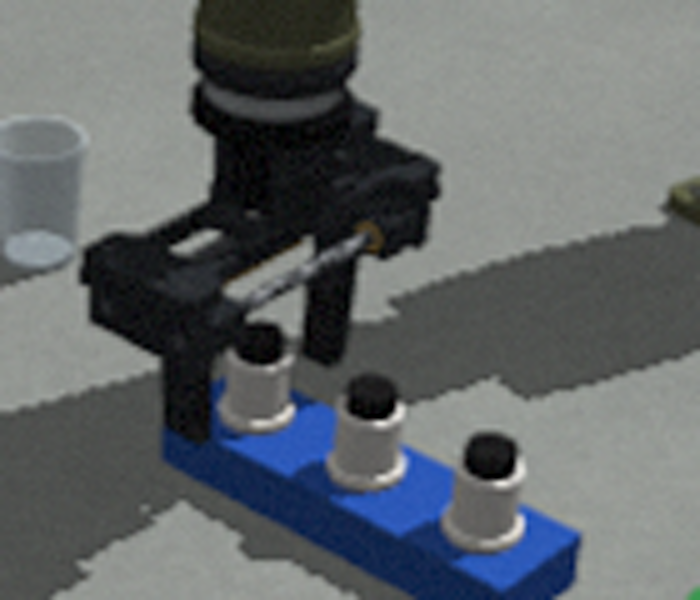

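Fingers straddle the right stopper cleanly (finger at (188,430), other at (325,350)). Now gripping it and carrying it to the tray.

```bash
python3 -c "
from seq import *
t=bot.current_time(); bot.close(25); print('close',bot.current_time()-t,bot.current_gripper_width())
bot.servo_line([*Rr,.12],velocity=.2)
bot.servo_line([*TR,.10],velocity=.3)
bot.servo_line([*TR,.030],velocity=.15)
print(bot.current_tcp_pos(),bot.current_gripper_width(),bot.current_time())
from ov import *
S=bot.snapshot('scene')
cv2.imwrite('pics/g2.png',overlay(S,(240,180,400,310),5,[],0))
"
```

```text
close 0.8916000000000004 0.3519784071486193
[0.68534145 0.16143169 0.03057185] 0.35628314786991727 27.25
```

View pics/g2.png

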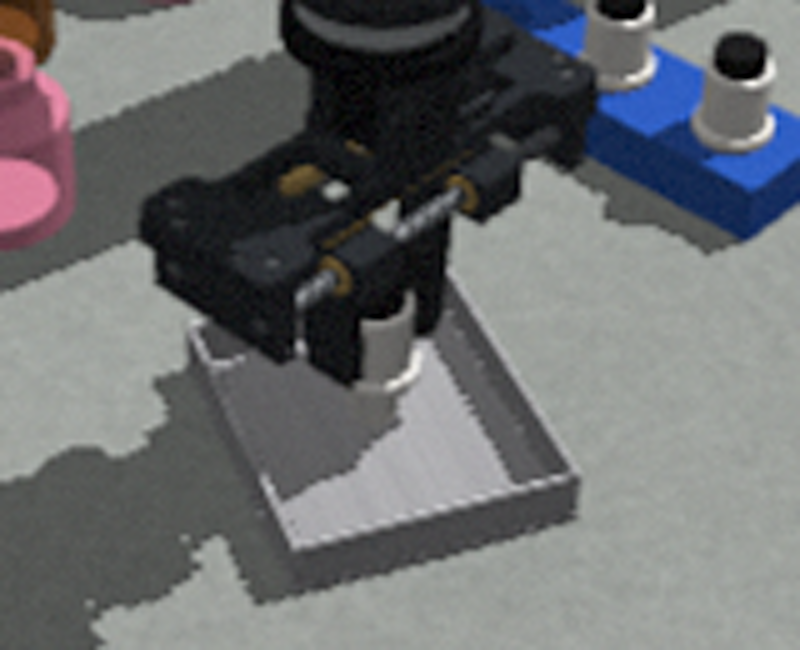

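```bash
python3 -c "
from seq import *
f0=meas(3,.02)[0][2]
z=.021
while z>.016:
    bot.servo_line([*TR,z],velocity=.06)
    f=meas(3,.02)[0][2]-f0; print(z,f)
    if f>2: break
    z-=.001
bot.let_go(); 
print(bot.current_time())
bot.servo_line([*TR,.11],velocity=.3)
print(bot.current_tcp_pos(),bot.current_time())
from ov import *
S=bot.snapshot('scene')
cv2.imwrite('pics/g3.png',overlay(S,(240,180,400,310),5,[],0))
"
```

```text
0.021 -0.004386541683160439
0.02 -0.06841272289604194
0.019 0.7335486149991756
0.018 6.325859353807746
29.5417
[0.68565063 0.16169903 0.11161651] 30.0
```

View pics/g3.png

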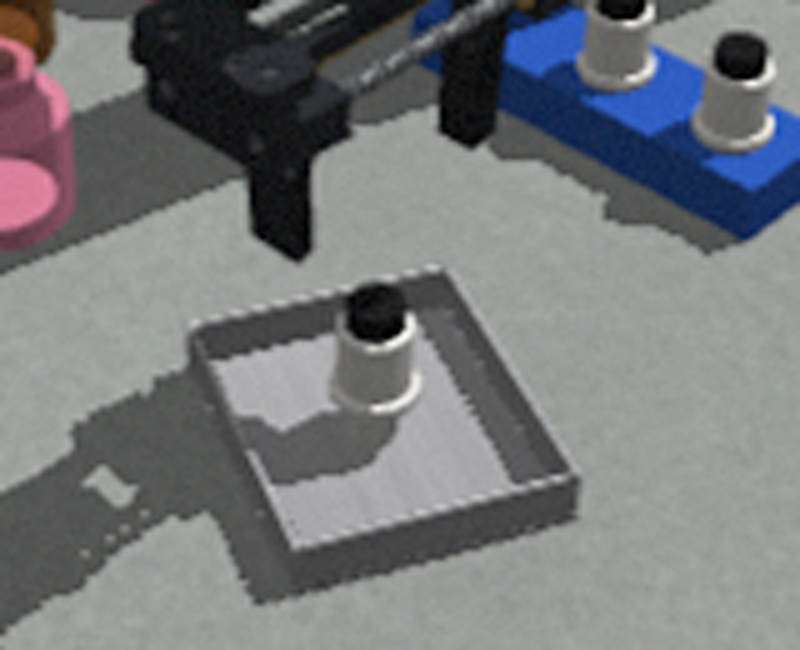

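The stiff stopper stands upright near the tray's centre (crop (375,350)). Next is the soft one, from the left hole to the bottle.

```bash
python3 -c "
from seq import *
bot.servo_line([*L,.11],velocity=.3)
bot.servo_line([*L,.024],velocity=.15)
bot.close(25); print(bot.current_gripper_width(),bot.current_time())
bot.servo_line([*L,.12],velocity=.25)
bot.servo_line([.58,-.03,.14],velocity=.35)
bot.servo_line([*B,.115],velocity=.3)
bot.wait(.1)
print(bot.current_tcp_pos(),bot.current_time())
from ov import *
S=bot.snapshot('scene');T=bot.snapshot('top')
x,y=B
cv=[(circ(x,y,.08,.022),(255,255,0)),(circ(x,y,.08,.014),(0,255,255)),(circ(x,y,.115-.016,.010),(0,0,255)),(circ(x,y,.115-.016+.022,.019),(0,0,255))]
cv2.imwrite('pics/h1.png',np.hstack([overlay(S,(190,110,290,210),4,[],0),overlay(S,(190,110,290,210),4,cv,0)]))
cv2.imwrite('pics/h2.png',overlay(T,(340,100,480,220),4,[],0))
cv2.imwrite('pics/h3.png',overlay(S,(290,120,430,220),4,[],0))
print(bot.current_gripper_width())
"
```

```text
0.3558023222259339 32.6333
[ 0.68143098 -0.18116542  0.1154086 ] 34.7583
0.35401322223090576
```

View pics/h1.png

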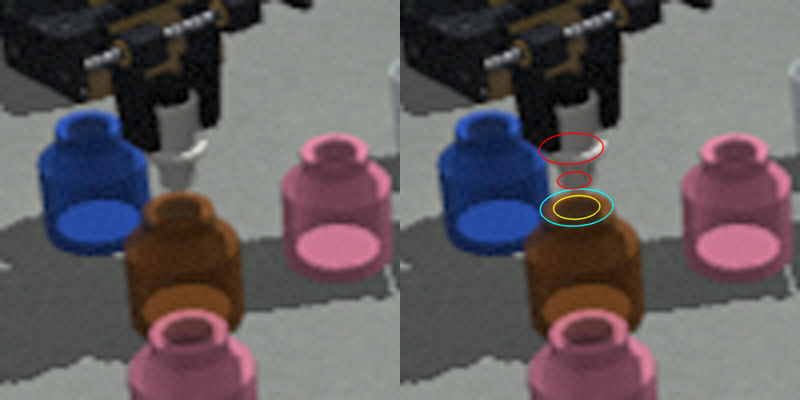

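View pics/h2.png

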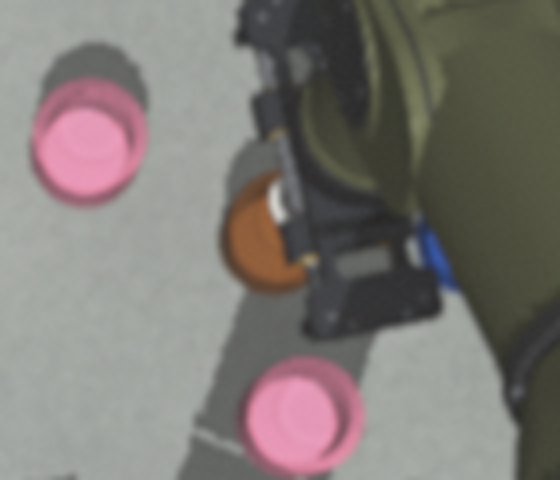

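```bash
python3 -c "
from seq import *
bot.servo_line([*B,.104],velocity=.1)
f,sd,p=meas(5,.02); print(f.round(2),p.round(4),bot.current_time())
from ov import *
S=bot.snapshot('scene')
cv=[(circ(*p[:2],.104-.016,.010),(0,0,255)),(circ(*p[:2],.104-.016+.022,.019),(0,0,255)),(circ(*B,.08,.014),(0,255,255))]
cv2.imwrite('pics/h4.png',np.hstack([overlay(S,(205,130,255,190),8,[],0),overlay(S,(205,130,255,190),8,cv,0)]))
"
```

```text
[-0.15  0.18 -0.35] [ 0.6815 -0.1847  0.1036] 35.2
```

View pics/h4.png

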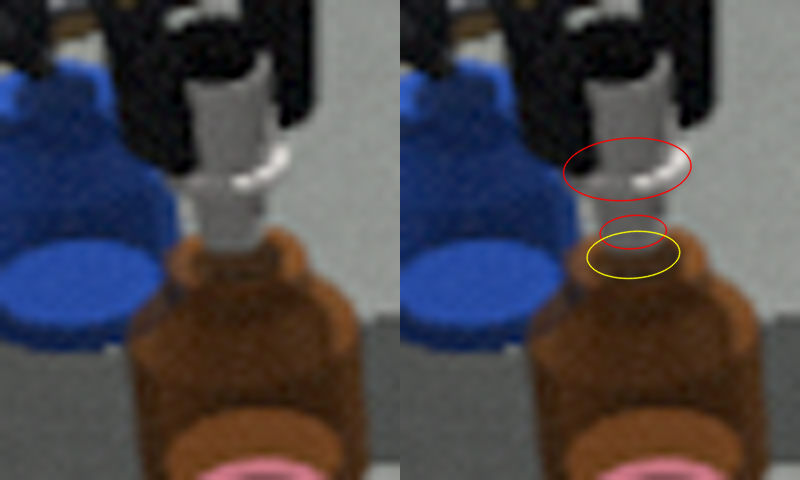

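View pics/h3.png

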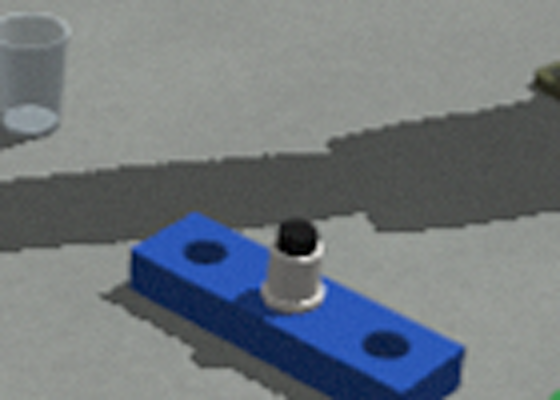

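The plug hangs over the amber mouth. In the crop the bore centre is at (240,257) and the plug tip at (232,245), so I'll shift about 1.5 mm and lower it under force guard.

```bash
python3 -c "
from seq import *
X=np.array([.681,-.1835])
bot.servo_line([*X,.102],velocity=.1)
f0=meas(4,.02)[0]
for z in (.096,.090,.085,.081,.078,.076,.075,.074,.073,.072,.071):
    bot.servo_line([*X,z],velocity=.08)
    f,sd,p=meas(3,.02); f=f-f0; print(z,f.round(2),p.round(4),round(bot.current_time(),2))
    if f[2]>7 : break
    if z>.08 and np.linalg.norm(f)>4: break
"
```

```text
0.096 [ 0.5  -0.26 -0.06] [ 0.6807 -0.1835  0.0955] 35.87
0.09 [ 0.44 -0.11  0.2 ] [ 0.6807 -0.1835  0.0896] 36.17
0.085 [ 0.52 -0.31  0.44] [ 0.6808 -0.1835  0.0847] 36.47
0.081 [ 0.02 -0.15  0.03] [ 0.6809 -0.1835  0.0808] 36.77
0.078 [ 0.25 -0.39  0.4 ] [ 0.6809 -0.1835  0.0778] 37.07
0.076 [0.24 0.1  0.43] [ 0.6809 -0.1835  0.0759] 37.37
0.075 [ 0.83 -0.26  0.54] [ 0.681  -0.1835  0.075 ] 37.67
0.074 [-0.11  0.27  0.79] [ 0.6812 -0.1835  0.0741] 37.97
0.073 [-1.53 -0.41  6.52] [ 0.6812 -0.1835  0.0741] 38.27
0.072 [-3.39 -0.29 11.67] [ 0.6813 -0.1835  0.074 ] 38.57
```

It landed exactly at tcp z = 0.074, which is fully home. Releasing, retreating and checking.

```bash
python3 -c "
from seq import *
X=np.array([.6812,-.1835])
bot.servo_line([*X,.074],velocity=.05)
bot.let_go()
bot.servo_line([*X,.15],velocity=.2)
bot.servo_line([.62,-.05,.22],velocity=.35)
bot.servo_line([.45,.12,.30],velocity=.4)
bot.wait(.3)
print(bot.current_tcp_pos(),bot.current_contact_force(),bot.current_time())
from ov import *
S=bot.snapshot('scene');T=bot.snapshot('top')
x,y=.681,-.1835
cv=[(circ(x,y,.086,.019),(0,0,255)),(circ(x,y,.08,.022),(255,255,0)),(circ(x,y,.128,.0125),(0,255,255))]
cv2.imwrite('pics/k1.png',np.hstack([overlay(S,(205,130,255,190),8,[],0),overlay(S,(205,130,255,190),8,cv,0)]))
cv2.imwrite('pics/k2.png',T['img'][:,:,::-1]);cv2.imwrite('pics/k3.png',S['img'][:,:,::-1])
"
```

```text
[0.45052132 0.11889031 0.29929589] [ 0.11515511  0.30802898 -0.17135837] 41.9917
```

View pics/k1.png

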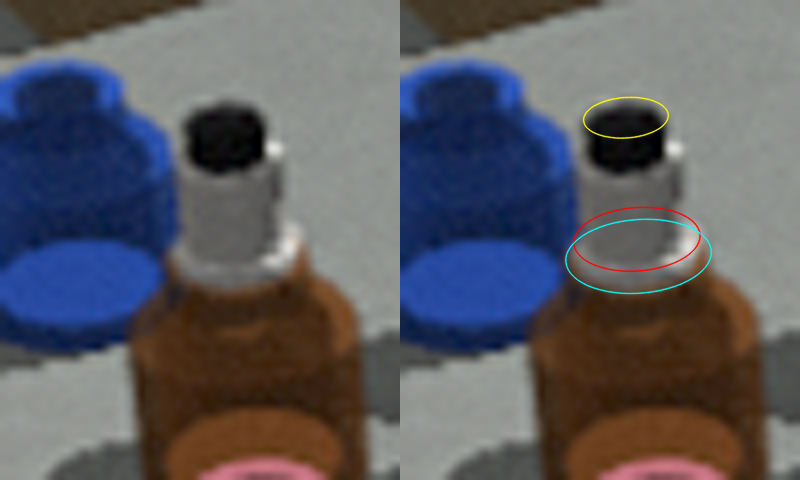

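View pics/k2.png

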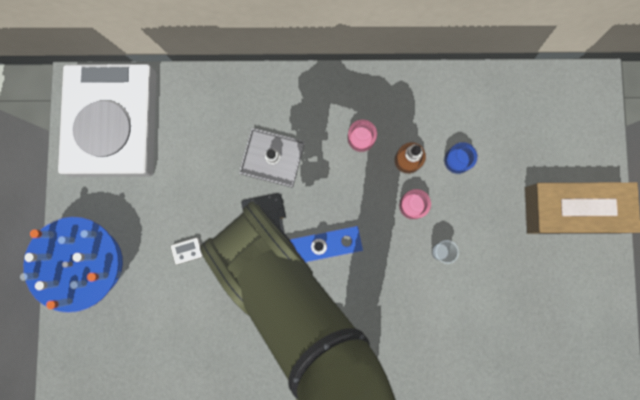

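View pics/k3.png

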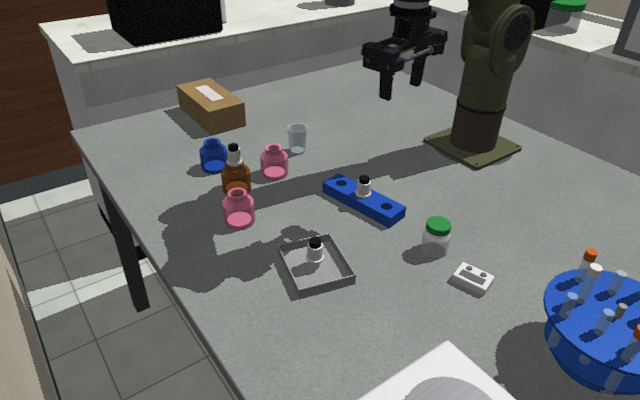

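The final pictures show the soft stopper upright with its flange on the amber rim (scene (235,155)). The medium one is seated in the middle hole (364,186) and the stiff one stands in the tray (315,250). The jar, beaker and timer haven't moved. Handing in.

```bash
python3 -c "
from cfg import *
bot.close_job(); print(bot.current_time())"
```

```text
the job is handed in; nothing more can be done
the job is handed in; nothing more can be done
```

The job is done and handed in at about 42 s of the 59 s allowed. I have no verdict on it; everything below comes from my own readings and pictures.

| Hole | Force felt | Depth pressed (estimated) | Stiffness | Where it is now |
|---|---|---|---|---|
| Left | 2.8 N | 5.6 mm | softest | plugging the amber bottle |
| Middle | 6.0 N | 5 mm | medium | still in the middle hole |
| Right | 13.9 N | 5.3 mm | stiffest | standing in the tray |

- **Right cap:** I pressed this one twice. The first press read 11.5 N at about 4.4 mm, too close to the 4 mm minimum.
- **Bottle:** the flange met the rim at the height I expected and the stopper held under an 11.7 N push. It looks upright in the scene view.
- **Tray and bystanders:** the stiffest stopper stands upright near the tray's centre. The jar, beaker and timer look unmoved.

**What disagreed:**
- The fingertips turned out to be about 17 mm behind the reported TCP, not 17 mm ahead as stated. I found this by lowering the arm slowly and watching the force, then corrected all later heights.
- The two camera estimates of the bottle differed by about 3 mm, so I shifted the plug about 1.5 mm before inserting it.

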